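# Weigh two look-alike port plugs and seat the heavier in the vacuum manifold

## Task

One of the two look-alike steel port plugs is hollow: compare them by standing one on each pan of the balance, gently, letting go of both and letting the beam tip over. Then take the heavier one, put its stem into the free middle port of the vacuum manifold and press it straight down through the stiff seal until it bottoms on the stop hidden inside, bedding it there with a firm steady push of about 20 N held for a second (never more than 40 N); let go and leave the lighter plug standing on its pan. Do not disturb the other things on the bench.

Things in the scene. Friction and masses are not known exactly. Their poses are not given: they have to be found in the camera images.
- plug_1: one of two look-alike steel port plugs, upright on the bench at the start; round, 72 mm tall: stem 34 mm diameter from 0 to 30 mm, foot chamfered 1.5 mm; collar 48 mm diameter, 30 to 38 mm; head 26 mm diameter, 38 to 72 mm, blue band, to grip from above. Origin: centre of the stem's underside, z up its axis. 0.25 to 0.5 kg; one is hollow, 60 g or more lighter than the other
- plug_2: one of two look-alike steel port plugs, upright on the bench at the start; round, 72 mm tall: stem 34 mm diameter from 0 to 30 mm, foot chamfered 1.5 mm; collar 48 mm diameter, 30 to 38 mm; head 26 mm diameter, 38 to 72 mm, blue band, to grip from above. Origin: centre of the stem's underside, z up its axis. 0.25 to 0.5 kg; one is hollow, 60 g or more lighter than the other
- beam (a joint): tilt of the balance's blue beam, rad: 0 level, stops near -0.12 and +0.12; positive: left pan up, right pan down. Swings freely, damped: with one plug on it tips to the stop in about 0.3 s, with both on it tips to the heavier side within about 3 s
- pan_left_top (a point): centre of the top of the balance's left pan (its own +y side): flat steel disc, 90 mm diameter, 5 mm thick, black rubber facing; about 103 mm above the bench when level; it goes 13 mm up or down with the beam and stays level; z up
- pan_right_top (a point): the same for the right pan (the balance's own -y side), 220 mm from the left one
- port (a point): centre of the rim of the manifold's free middle port, 70 mm above the bench; z up, x along the manifold. Round bore 36 mm across, 36 mm deep, 1 mm chamfer. In it a black seal, 6 to 9 mm below the rim, yields to a plug at 9 N, slides stiffly, stays where pushed. Under it a hidden rigid stop, set anywhere 11 to 27 mm below the rim: home is the plug's foot on it, collar 3 to 19 mm proud
- manifold: fixed vacuum manifold, steel bar 320 mm long along its x with three places 100 mm apart; origin on the bench under the free middle port (a 58 mm square block); the filter heads on the outer two reach 56 mm above the port's rim
- balance: fixed equal-arm balance, grey base 120 by 200 mm, beam along its y; white scale and red pointer over its middle reach 140 mm above the bench; origin on the bench under the middle of the beam
- sample_bottle: white sample bottle with red cap, 60 mm diameter, 135 mm tall; leave alone; origin under its centre
- reagent_jar: amber jar with blue cap, 56 mm diameter, 75 mm tall; leave alone; origin under its centre
- beaker: glass beaker, 68 mm diameter, 75 mm tall; leave alone; origin under its centre
- dishes: stack of three clear culture dishes, 58 mm diameter, 44 mm tall; leave alone; origin under its centre
- bung: black rubber bung, 42 mm diameter, 28 mm tall; leave alone; origin under its centre
- funnel_cup: white funnel cup, 72 mm diameter at the rim, 60 mm tall; leave alone; origin under its centre
There are look-alikes about, which are no part of the job. What is shaped like the plug_2 but green or yellow is not meant.

How it is judged:
By the outcome, as a careful person would: the job done as asked, in the order asked, and still so for the second after the job is handed in, with the robot touching nothing.
It also fails if it takes over 72 s, if anything falls off the work surface, if the arm or the gripper's body presses on something with over 40 N, if the wrist force passes 120 N, or if a joint passes its speed limit or range.

## Robot

A 7-joint arm with a two-finger parallel gripper is mounted at the origin on the work surface. World frame = base frame: x ahead of the robot, y to its left, z up, the work surface at z = 0. Lengths are in m, angles in rad, forces in N, time in s.
With the tool pointing down it reaches from about 0.425 to 0.95 m from the base axis. Payload 4.7 kg.
Tool frame: the origin (TCP) lies midway between the tips of the shut fingers; the grasp point (between the pads) lies robot.pinch_z behind it (robot.pinch_z is the distance from the TCP to the grasp point, in m); z points along the fingers, y is the line along which they close (so a half turn about z gives the same grasp; the last joint's range is limited). The gripper opens to 85 mm and grips with 20 to 120 N. Pads are 22 mm wide; open, the fingers measure 114 mm over their backs; the gripper's body (76 mm by 85 mm) begins 54 mm behind the grasp point. The pads swing forward as they close: fully open they stand 13 mm farther back than shut.
Start: joints at [1.239, 0.469, -0.049, 1.532, 0.024, 1.141, -0.082], TCP at [0.201, -0.644, 0.231] pointing down, gripper open.
Joint ranges: [-2.59, 2.59], [-0.33, 1.99], [-1.39, 1.29], [0.1, 2.45], [-1.04, 4.18], [0.21, 1.99], [-2.66, 2.66]. Speed limits (rad/s): [2.57, 2.57, 3.14, 3.14, 3.14, 3.14, 3.14].

## Interface

Orientations are given as a unit quaternion [w, x, y, z].
In Python, from station import robot gives the robot as it stands.
- The arm moves only by the shell command python3 -m handwheel 'ROWS'. ROWS is JSON, a list of rows, each a list of 3 entries, a list of its own where there are three numbers: the gripper command: -1 is fully open, 1 is shut, values between are in proportion, then the shift along the tool's x, y, z in m, then the turn about the tool's z in degrees. A call has exactly 8 rows; each row is the pose to reach, as a shift and turn from the pose commanded when the call began, along the tool's axes at that moment; what a row does not reach only later rows make up. A row lasts 1/12 s, in which the tool goes at most 41.7 mm and 7.16 degrees, less where a joint would pass 70% of its speed; a pose out of reach is approached as far as the arm can. A call with a gripper value outside its range is refused whole. The fingers move at their own pace and stop on an object; the grip force is fixed at half the most. Time passes only in rows, so rows that repeat a pose let the fingers close, or fill a call up. It gives the time, the measured TCP pose, the force, the opening and the grip force at its end, in the units of the state.
- robot.sense(): the state, without advancing time (a new reading comes with each control period).
- robot.grab_frame(name): name is "side" or "top" or "wrist"; returns (picture, depth): 480x640x3 uint8, red, green, blue; 480x640 float32, m along the optical axis (not along the pixel's ray), 0 where there is no reading.
- robot.camera_params(name): a dict with "K" (3x3 intrinsics, pixels), "D" ([k1, k2, p1, p2, k3] as OpenCV has them; the pictures are not rectified), "R" (3x3) and "t" (3): a world point X has camera coordinates R X + t. Camera axes: x right, y down, z forward; pixel columns grow to the right and rows downward; lengths in m; the calibration is good to about 2 mm. A picture is of the moment at which its call begins: read the wrist's pose just before it. camera_params takes no time and is no camera call; for the wrist camera it gives the pose at the moment of the call.
- robot.finish_job(): hands the job in; it is judged then, once.
The state is a dict: "clock": time; "joints": joint angles; "dq": joint speeds; "joint_efforts": joint torques, N m; "position": TCP position; "orientation": TCP orientation; "wrist_force": force on the tool from outside, world axes, zero at the start; "torque": the same for the moment, N m; "gripper_width": finger opening in m; "finger_force": force on a finger pad.
Only numpy, scipy, OpenCV 4.12 (cv2) and the standard library are available. Lean on these libraries where they do the work, as an engineer would, in place of code of your own. Each camera call takes 0.05 s, during which the arm holds its last target. There are 200 camera calls.

## Working session

There is one attempt and no reset: what is moved stays moved. The work goes in short steps, Python scripts to look and compute and a shell command to move; the robot and the scene stay as the last step left them, time stands still between calls to the robot, and variables do not carry over. Pictures are saved under pics/ and viewed, at most 10 in all, crops included, and the job is handed in when it is done.

```bash
mkdir -p pics; ls
cat > h.py <<'E'
from station import robot
import numpy as np, cv2, json
def grab(n,fn=None):
    p=robot.camera_params(n); im,d=robot.grab_frame(n)
    np.savez('/tmp/%s.npz'%n,im=im,d=d,**{k:np.array(p[k]) for k in 'KDRt'})
    if fn: cv2.imwrite('pics/'+fn,im[:,:,::-1])
    return im,d,p
def load(n): return np.load('/tmp/%s.npz'%n)
def cloud(n):
    f=load(n); v,u=np.mgrid[0:480,0:640]
    uv=cv2.undistortPoints(np.stack([u.ravel(),v.ravel()],1).astype(np.float64)[:,None],f['K'],f['D'])[:,0]
    z=f['d'].ravel().astype(float); P=np.c_[uv*z[:,None],z]
    W=(P-f['t'])@f['R']; W[z==0]=np.nan
    return W.reshape(480,640,3)
def atz(n,u,v,z):
    f=load(n); a=cv2.undistortPoints(np.array([[[u,v]]],float),f['K'],f['D'])[0,0]
    d=f['R'].T@np.r_[a,1]; c=-f['R'].T@f['t']; return c+d*(z-c[2])/d[2]
E
python3 - <<'E'
from h import *
grab('top','top0.png');grab('side','side0.png')
s=robot.sense();print(s['clock'],s['position'],s['orientation'],s['gripper_width'],robot.pinch_z)
E
```

```text
pics
0.1 [ 0.20114119 -0.64377545  0.23035994] [-8.75022452e-04  9.88557971e-01  1.50838813e-01 -1.56838971e-04] 0.08536730699057214 0.0187
```

View pics/top0.png

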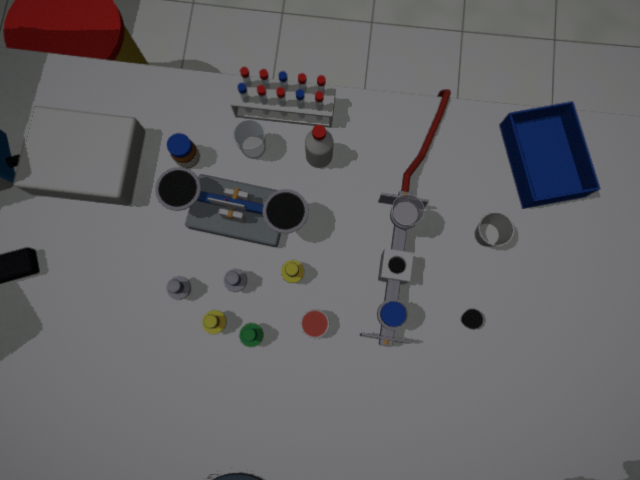

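View pics/side0.png

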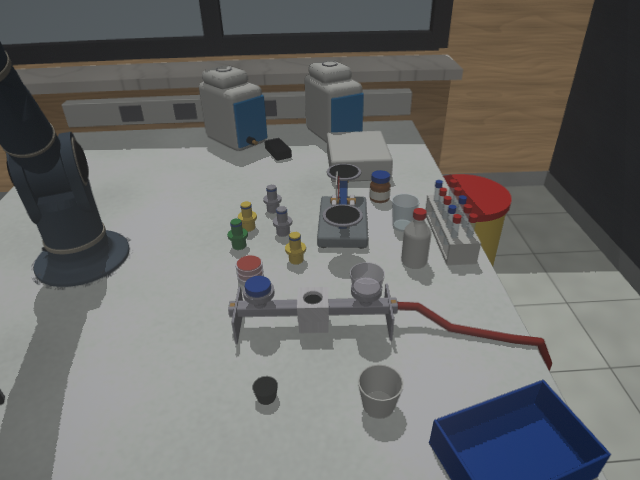

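The top view shows the grey plugs at (179,287) and (235,280), pans at (178,188) and (285,211), and the port at (397,265). The green and yellow ones are decoys. Next I compute positions.

Run:
```python
from h import *
W=cloud('top'); np.set_printoptions(precision=4,suppress=True)
# local clusters: approx table points
for nm,u,v in [('p1',179,287),('p2',235,280),('y1',292,271),('y2',214,321),('g',251,335),('panA',178,188),('panB',285,211),('port',397,265),('fb',393,314),('fw',407,211),('jar',180,145),('red',319,133),('beak',252,140),('dish',315,323),('bung',473,319),('cup',495,230)]:
    print(nm,W[v,u],np.nanmax(W[v-12:v+13,u-12:u+13,2]))
def comp(n,c,zlo,zhi,r):
    W=cloud(n).reshape(-1,3); m=(np.hypot(W[:,0]-c[0],W[:,1]-c[1])<r)&(W[:,2]>zlo)&(W[:,2]<zhi); P=W[m]
    if len(P)<5: return None
    (x,y),rad=cv2.minEnclosingCircle(P[:,:2].astype(np.float32)); return len(P),P.mean(0),np.array([x,y,rad])
for nm,u,v,lo,hi,r in [('p1',179,287,.064,.08,.03),('p2',235,280,.064,.08,.03),('panA',178,188,.085,.13,.06),('panB',285,211,.085,.13,.06),('port',397,265,.062,.078,.05)]:
    for cam in ('top','side'): print(nm,cam,comp(cam,W[v,u],lo,hi,r))
for n in('top','side'):
    f=load(n);print(n,-f['R'].T@f['t'],f['K'][0,0])
im=cv2.imread('pics/top0.png')[120:350,140:440]; im=cv2.convertScaleAbs(im,alpha=1.8)
cv2.imwrite('pics/c1.png',cv2.resize(im,None,fx=2.6,fy=2.6,interpolation=cv2.INTER_CUBIC))
```

```text
p1 [0.4436 0.1689 0.0719] 0.07515530106350314
p2 [0.4695 0.0618 0.0734] 0.07722011965317213
y1 [ 0.5002 -0.0474  0.0719] 0.07623965701870924
y2 [0.3862 0.0903 0.072 ] 0.07554635477727045
g [0.3679 0.0156 0.0701] 0.07609521790107412
panA [0.6359 0.1967 0.0993] 0.10531999624609528
panB [ 0.612  -0.0212  0.1058] 0.10964401602947522
port [ 0.5378 -0.2547  0.0618] 0.07470612502493672
fb [ 0.4368 -0.249   0.1047] 0.1098853202838545
fw [ 0.6433 -0.2612  0.0922] 0.12915099489094994
jar [0.7361 0.2172 0.0724] 0.07983741274441992
red [ 0.7706 -0.0702  0.1318] 0.13828375537626242
beak [0.792  0.0833 0.005 ] 0.07778580554124911
dish [ 0.4055 -0.1042  0.0423] 0.047546934783895385
bung [ 0.4516 -0.4219  0.0242] 0.03218134750536935
cup [ 0.6478 -0.4649  0.0039] 0.0617688474340153
p1 top (153, array([0.4459, 0.1804, 0.0707]), array([0.446 , 0.1813, 0.0138]))
p1 side (63, array([0.4455, 0.1751, 0.0697]), array([0.445 , 0.178 , 0.0142]))
p2 top (148, array([0.4741, 0.0679, 0.071 ]), array([0.4745, 0.0679, 0.0135]))
p2 side (76, array([0.4733, 0.064 , 0.0703]), array([0.4738, 0.067 , 0.0147]))
panA top (1544, array([0.6347, 0.1969, 0.1001]), array([0.636 , 0.1972, 0.0456]))
panA side (453, array([0.636 , 0.1921, 0.1002]), array([0.6358, 0.1969, 0.0467]))
panB top (1580, array([ 0.6131, -0.0211,  0.1042]), array([ 0.6137, -0.0177,  0.048 ]))
panB side (730, array([ 0.6132, -0.027 ,  0.1042]), array([ 0.6157, -0.0227,  0.047 ]))
port top (683, array([ 0.5379, -0.2531,  0.0683]), array([ 0.5384, -0.253 ,  0.0396]))
port side (656, array([ 0.5372, -0.2576,  0.0683]), array([ 0.5373, -0.2559,  0.0408]))
top [ 0.3693 -0.118   1.0507] 496.8192769741981
side [ 0.5302 -0.9302  0.6719] 480.71499608501955
```

View pics/c1.png

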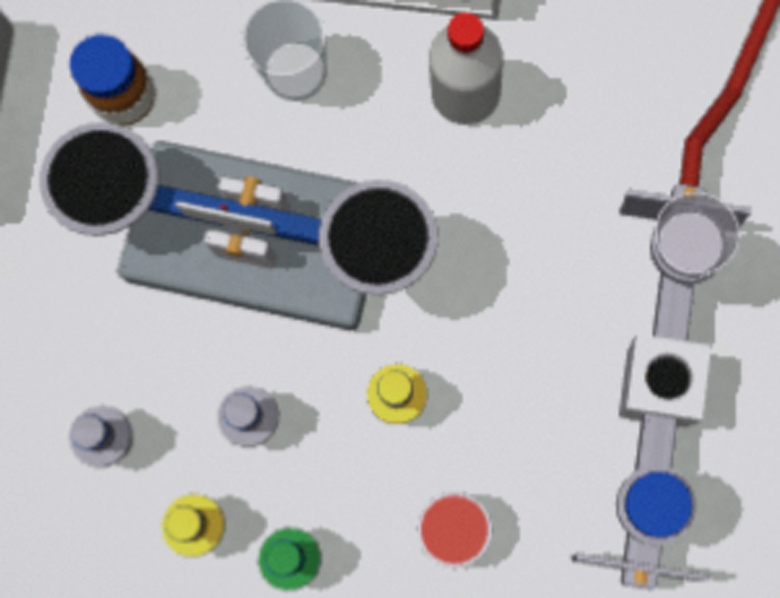

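The brightened crop confirms the two grey plugs, both pans empty and the port open. I'll move over the plugs with the tool turned to match the world axes.

```bash
python3 -m handwheel '[[-1,[0.03,-0.021,0],7],[-1,[0.06,-0.0425,0],14],[-1,[0.09,-0.064,0],17.35],[-1,[0.12,-0.085,0],17.35],[-1,[0.15,-0.106,0],17.35],[-1,[0.18,-0.1275,0],17.35],[-1,[0.21,-0.149,0],17.35],[-1,[0.24,-0.17,0],17.35]]'
python3 -m handwheel '[[-1,[0.011,-0.039,0],0],[-1,[0.022,-0.078,0],0],[-1,[0.034,-0.116,0],0],[-1,[0.045,-0.155,0],0],[-1,[0.056,-0.194,0],0],[-1,[0.067,-0.232,0],0],[-1,[0.079,-0.271,0],0],[-1,[0.09,-0.31,0],0]]'
python3 -m handwheel '[[-1,[0,-0.035,0],0],[-1,[0,-0.07,0],0],[-1,[0,-0.105,0],0],[-1,[0,-0.14,0],0],[-1,[0,-0.175,0],0],[-1,[-0.005,-0.21,0],0],[-1,[-0.005,-0.22,0],0],[-1,[-0.005,-0.22,0],0]]'
python3 - <<'E'
from h import *
grab('wrist','w1.png'); f=load('wrist'); print(-f['R'].T@f['t'],f['R'],f['K'][0,0]); print(robot.sense()['orientation'])
E
```

```text
clock: 0.77
position: [0.3803, -0.4086, 0.231]
orientation: [-0.0, 1.0, -0.0, -0.0]
wrist_force: [0.6, -0.5, -0.7]
gripper_width: 0.0854
finger_force: 0.0
clock: 1.43
position: [0.4697, -0.0986, 0.2313]
orientation: [0.0, 1.0, -0.0, 0.0]
wrist_force: [-0.1, -0.7, 0.5]
gripper_width: 0.0854
finger_force: 0.0
clock: 2.1
position: [0.4639, 0.1231, 0.2313]
orientation: [-0.001, 1.0, 0.003, -0.0]
wrist_force: [0.7, 0.2, 0.5]
gripper_width: 0.0853
finger_force: 0.0
[0.54796288 0.12458034 0.37431275] [[ 6.72481253e-03 -9.99975119e-01 -2.13015988e-03]
 [-9.45019387e-01 -7.05168445e-03  3.26938268e-01]
 [-3.26945155e-01 -1.85556171e-04 -9.45043296e-01]] 367.8613146307512
[ 1.50415612e-04  9.99998760e-01  1.54743386e-03 -2.50479883e-04]
```

View pics/w1.png

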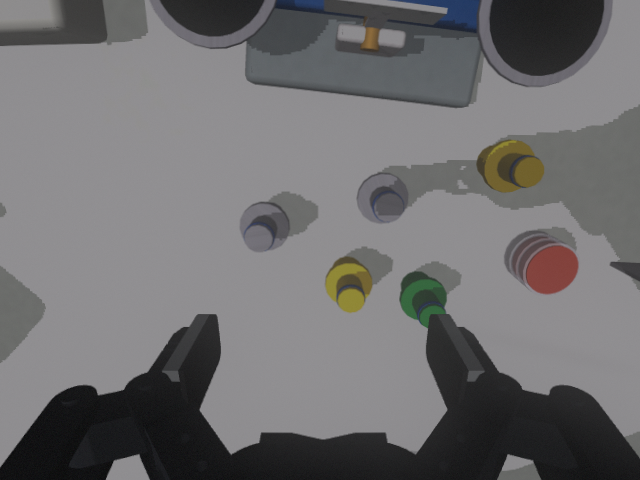

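The wrist view shows plug heads at (261,238) and (389,206). Next I fit their tops.

Run:
```python
from h import *
W=cloud('wrist').reshape(-1,3)
for c in [(.4455,.18),(.474,.0675)]:
    for lo,hi,r in [(.066,.078,.025),(.032,.044,.04)]:
        m=(np.hypot(W[:,0]-c[0],W[:,1]-c[1])<r)&(W[:,2]>lo)&(W[:,2]<hi);P=W[m]
        h=cv2.convexHull(P[:,:2].astype(np.float32)); print(len(P),P.mean(0),cv2.minEnclosingCircle(P[:,:2].astype(np.float32)))
for u,v in [(261,238),(389,206)]: print(atz('wrist',u,v,.072))
```

```text
699 [0.44689453 0.18062636 0.07154439] ((0.44572702050209045, 0.18125057220458984), 0.013532573357224464)
1016 [0.45194254 0.17768862 0.03820997] ((0.4457034170627594, 0.18134745955467224), 0.0236807931214571)
758 [0.47458226 0.07036264 0.07175599] ((0.473203182220459, 0.06965252012014389), 0.013803618960082531)
1114 [0.47926257 0.07344699 0.03829432] ((0.4731960594654083, 0.0698663741350174), 0.024136975407600403)
[0.4457018  0.17830169 0.072     ]
[0.4749763  0.06903013 0.072     ]
```

```bash
python3 -m handwheel '[[-1,[-0.01,-0.03,0.02],0],[-1,[-0.019,-0.0605,0.05],0],[-1,[-0.019,-0.0605,0.08],0],[-1,[-0.019,-0.0605,0.11],0],[-1,[-0.019,-0.0605,0.11],0],[-1,[-0.019,-0.0605,0.11],0],[-1,[-0.019,-0.0605,0.11],0],[-1,[-0.019,-0.0605,0.11],0]]'
python3 -c "
from station import robot
print(robot.sense()['position'],robot.sense()['dq'])"
```

```text
clock: 2.82
position: [0.4474, 0.1796, 0.1231]
orientation: [-0.0, 1.0, -0.001, 0.002]
wrist_force: [0.6, 1.0, -0.1]
gripper_width: 0.0852
finger_force: 0.0
[0.44742242 0.17964917 0.12310982] [-0.00293023 -0.00543827 -0.00478076  0.00239679  0.00136782 -0.0044889
 -0.00327545]
```

```bash
python3 -m handwheel '[[-1,[-0.0015,-0.001,0.025],0],[-1,[-0.0015,-0.001,0.05],0],[-1,[-0.0015,-0.001,0.07],0],[-1,[-0.0015,-0.001,0.08],0],[-1,[-0.0015,-0.001,0.08],0],[-1,[-0.0015,-0.001,0.08],0],[0.5,[-0.0015,-0.001,0.08],0],[1,[-0.0015,-0.001,0.08],0]]'
python3 -m handwheel '[[1,[0,0,0],0],[1,[0,0,0],0],[1,[0,0,0],0],[1,[0,0,0],0],[1,[0,0,0],0],[1,[0,0,0],0],[1,[0,0,0],0],[1,[0,0,0],0]]'
```

```text
clock: 3.48
position: [0.4454, 0.1815, 0.0427]
orientation: [-0.0, 1.0, -0.0, 0.001]
wrist_force: [-0.3, -0.4, 0.5]
gripper_width: 0.0639
finger_force: 0.0
clock: 4.15
position: [0.4446, 0.181, 0.0419]
orientation: [0.0, 1.0, -0.0, 0.0]
wrist_force: [-0.8, -1.2, 4.8]
gripper_width: 0.0244
finger_force: 58.7
```

```bash
python3 -m handwheel '[[1,[0,0,-0.01],0],[1,[0,0,-0.03],0],[1,[0,0,-0.06],0],[1,[0,0,-0.09],0],[1,[0,0,-0.12],0],[1,[0,0,-0.15],0],[1,[0,0,-0.16],0],[1,[0,0,-0.16],0]]'
python3 -m handwheel '[[1,[0.01,-0.001,0],0],[1,[0.035,-0.003,0],0],[1,[0.065,-0.006,0],0],[1,[0.1,-0.009,0],0],[1,[0.135,-0.012,0],0],[1,[0.165,-0.014,0],0],[1,[0.185,-0.015,0],0],[1,[0.191,-0.016,0],0]]'
python3 -m handwheel '[[1,[0,0,0],0],[1,[0,0,0],0],[1,[0,0,0.005],0],[1,[0,0,0.01],0],[1,[0,0,0.015],0],[1,[0,0,0.02],0],[1,[0,0,0.025],0],[1,[0,0,0.025],0]]'
python3 - <<'E'
from h import *
W0=cloud('top'); grab('top','top1.png');W=cloud('top').reshape(-1,3)
print(robot.sense()['position'],robot.sense()['wrist_force'])
m=(np.hypot(W[:,0]-.636,W[:,1]-.197)<.06);P=W[m];print(np.histogram(P[:,2],np.arange(.05,.3,.01)))
W=cloud('side').reshape(-1,3)
E
```

```text
clock: 4.82
position: [0.4455, 0.1817, 0.2037]
orientation: [-0.001, 1.0, -0.0, 0.003]
wrist_force: [-0.3, 0.6, -3.5]
gripper_width: 0.024
finger_force: 59.4
clock: 5.48
position: [0.6379, 0.1954, 0.1967]
orientation: [0.001, 1.0, -0.001, -0.002]
wrist_force: [0.4, -0.4, -3.6]
gripper_width: 0.0247
finger_force: 59.3
clock: 6.15
position: [0.6343, 0.1965, 0.1749]
orientation: [0.001, 1.0, 0.0, -0.001]
wrist_force: [-0.6, -0.5, -4.2]
gripper_width: 0.0244
finger_force: 59.3
[0.63467199 0.19669454 0.17550636] [-0.09336584 -0.19560109 -3.25826443]
(array([  0,   1,  33,  74, 194, 853,   0,   0,  18,  23,   0,  86, 104,
        45,  42,  76,  23,  84,  43,  50,  39,  65, 151,  80]), array([0.05, 0.06, 0.07, 0.08, 0.09, 0.1 , 0.11, 0.12, 0.13, 0.14, 0.15,
       0.16, 0.17, 0.18, 0.19, 0.2 , 0.21, 0.22, 0.23, 0.24, 0.25, 0.26,
       0.27, 0.28, 0.29]))
```

```bash
python3 -m handwheel '[[1,[0.001,0,0.005],0],[1,[0.001,0,0.01],0],[1,[0.001,0,0.015],0],[1,[0.001,0,0.02],0],[1,[0.001,0,0.023],0],[1,[0.001,0,0.026],0],[1,[0.001,0,0.028],0],[1,[0.001,0,0.03],0]]'
python3 -m handwheel '[[1,[0,0,0.001],0],[1,[0,0,0.002],0],[1,[0,0,0.003],0],[1,[0,0,0.004],0],[1,[0,0,0.005],0],[1,[0,0,0.006],0],[1,[0,0,0.007],0],[1,[0,0,0.008],0]]'
```

```text
clock: 6.87
position: [0.6363, 0.1971, 0.1461]
orientation: [0.0, 1.0, 0.0, 0.0]
wrist_force: [0.6, -0.6, -3.0]
gripper_width: 0.0245
finger_force: 59.3
clock: 7.53
position: [0.6363, 0.197, 0.1383]
orientation: [0.0, 1.0, -0.0, 0.0]
wrist_force: [-0.0, 0.4, -2.3]
gripper_width: 0.0243
finger_force: 59.3
```

Run:
```python
from h import *
grab('side','s2.png');W=cloud('side').reshape(-1,3)
for c in [(.636,.197),(.6145,-.022)]:
    m=(np.hypot(W[:,0]-c[0],W[:,1]-c[1])<.044)&(W[:,2]>.08)&(W[:,2]<.13);print(np.median(W[m,2]),np.histogram(W[m,2],10))
```

```text
0.0965819413098885 (array([ 10, 222,  70,  17,  23,  19,  18,  20,   2,  24]), array([0.08865726, 0.09278698, 0.09691671, 0.10104643, 0.10517615,
       0.10930587, 0.11343559, 0.11756532, 0.12169504, 0.12582476,
       0.12995448]))
0.10932238276831704 (array([  4,   0,   0,   0,   0,   0,   0,  17, 278, 371]), array([0.08013659, 0.08335492, 0.08657325, 0.08979158, 0.09300991,
       0.09622824, 0.09944657, 0.1026649 , 0.10588323, 0.10910156,
       0.11231989]))
```

```bash
python3 -m handwheel '[[1,[0,0,0.001],0],[1,[0,0,0.002],0],[1,[0,0,0.003],0],[1,[0,0,0.004],0],[1,[0,0,0.005],0],[1,[0,0,0.005],0],[1,[0,0,0.005],0],[1,[0,0,0.005],0]]'
```

```text
clock: 8.25
position: [0.6362, 0.1972, 0.1333]
orientation: [-0.0, 1.0, 0.0, 0.0]
wrist_force: [0.2, 0.7, -2.9]
gripper_width: 0.0244
finger_force: 59.3
```

```bash
python3 -m handwheel '[[1,[0,0,0.0005],0],[1,[0,0,0.001],0],[1,[0,0,0.0015],0],[1,[0,0,0.002],0],[1,[0,0,0.002],0],[1,[0,0,0.002],0],[1,[0,0,0.002],0],[1,[0,0,0.002],0]]'
```

```text
clock: 8.92
position: [0.6364, 0.197, 0.1318]
orientation: [0.0, 1.0, -0.0, 0.0]
wrist_force: [-1.3, -1.0, 1.5]
gripper_width: 0.025
finger_force: 59.6
```

```bash
python3 -m handwheel '[[0.3,[0,0,0],0],[0.1,[0,0,0],0],[-0.1,[0,0,0],0],[-0.3,[0,0,0],0],[-0.5,[0,0,0],0],[-0.5,[0,0,0],0],[-0.5,[0,0,0],0],[-0.5,[0,0,0],0]]'
python3 -m handwheel '[[-0.5,[0,0,-0.01],0],[-0.5,[0,0,-0.03],0],[-0.5,[0,0,-0.05],0],[-0.5,[0,0,-0.07],0],[-0.5,[-0.03,0.025,-0.07],0],[-0.5,[-0.06,0.05,-0.07],0],[-0.5,[-0.09,0.075,-0.07],0],[-0.5,[-0.12,0.1,-0.07],0]]'
python3 -m handwheel '[[-0.5,[-0.03,0.02,0],0],[-0.8,[-0.042,0.028,0.01],0],[-0.8,[-0.0425,0.0285,0.03],0],[-0.8,[-0.0425,0.0285,0.05],0],[-0.8,[-0.0425,0.0285,0.07],0],[-0.8,[-0.0425,0.0285,0.08],0],[-0.8,[-0.0425,0.0285,0.08],0],[-0.8,[-0.0425,0.0285,0.08],0]]'
python3 - <<'E'
from h import *
grab('wrist');grab('side');print(robot.sense()['position'])
W=cloud('wrist').reshape(-1,3)
c=(.4737,.069)
for lo,hi,r in [(.066,.078,.02),(.032,.044,.03)]:
        m=(np.hypot(W[:,0]-c[0],W[:,1]-c[1])<r)&(W[:,2]>lo)&(W[:,2]<hi);P=W[m]
        if len(P)>9: print(len(P),P.mean(0),cv2.minEnclosingCircle(P[:,:2].astype(np.float32)))
W=cloud('side').reshape(-1,3)
m=(np.hypot(W[:,0]-.636,W[:,1]-.197)<.022)&(W[:,2]>.15)&(W[:,2]<.18);P=W[m]
print(P[:,2].max(), cv2.minEnclosingCircle(P[:,:2].astype(np.float32)))
E
```

```text
clock: 9.58
position: [0.6362, 0.197, 0.1313]
orientation: [0.0, 1.0, -0.0, 0.0]
wrist_force: [-1.0, 0.5, 0.3]
gripper_width: 0.064
finger_force: 0.0
clock: 10.25
position: [0.515, 0.0963, 0.202]
orientation: [0.0, 1.0, 0.0, 0.001]
wrist_force: [0.8, -0.6, 0.5]
gripper_width: 0.0638
finger_force: 0.0
clock: 10.92
position: [0.474, 0.0688, 0.1217]
orientation: [-0.0, 1.0, 0.0, 0.0]
wrist_force: [0.7, -0.3, 0.3]
gripper_width: 0.077
finger_force: 0.0
[0.47473007 0.06895715 0.1224774 ]
1630 [0.47541992 0.06958297 0.07164656] ((0.4737841486930847, 0.06972897797822952), 0.01375649869441986)
2159 [0.48215402 0.06970231 0.03815238] ((0.4738669991493225, 0.06968111544847488), 0.02410336211323738)
0.1628582585821676 ((0.637358546257019, 0.19516396522521973), 0.01683003082871437)
```

```bash
python3 -m handwheel '[[-0.8,[0,-0.0005,0.025],0],[-0.8,[0,-0.0005,0.05],0],[-0.8,[0,-0.0005,0.07],0],[-0.8,[0,-0.0005,0.08],0],[-0.8,[0,-0.0005,0.08],0],[-0.8,[0,-0.0005,0.08],0],[0.5,[0,-0.0005,0.08],0],[1,[0,-0.0005,0.08],0]]'
python3 -m handwheel '[[1,[0,0,0],0],[1,[0,0,0],0],[1,[0,0,0],0],[1,[0,0,0],0],[1,[0,0,0],0],[1,[0,0,0],0],[1,[0,0,0],0],[1,[0,0,-0.005],0]]'
python3 -m handwheel '[[1,[0,0,-0.02],0],[1,[0,0,-0.04],0],[1,[0,0,-0.07],0],[1,[0,0,-0.1],0],[1,[0,0,-0.13],0],[1,[0,0,-0.15],0],[1,[0,0,-0.155],0],[1,[0,0,-0.155],0]]'
python3 -m handwheel '[[1,[0.01,0.005,0],0],[1,[0.03,0.017,0],0],[1,[0.055,0.035,0],0],[1,[0.085,0.055,0],0],[1,[0.115,0.075,0],0],[1,[0.135,0.089,0],0],[1,[0.1405,0.0915,0],0],[1,[0.1405,0.0915,0],0]]'
python3 -m handwheel '[[1,[0,0,0],0],[1,[0,0,0],0],[1,[0,0,0.005],0],[1,[0,0,0.01],0],[1,[0,0,0.015],0],[1,[0,0,0.02],0],[1,[0,0,0.023],0],[1,[0,0,0.025],0]]'
```

```text
clock: 11.68
position: [0.4749, 0.0693, 0.0427]
orientation: [-0.0, 1.0, -0.0, 0.001]
wrist_force: [0.1, -0.4, 0.4]
gripper_width: 0.054
finger_force: 0.0
clock: 12.35
position: [0.473, 0.0687, 0.0459]
orientation: [0.0, 1.0, -0.0, -0.001]
wrist_force: [-0.2, 0.4, -4.8]
gripper_width: 0.0242
finger_force: 59.2
clock: 13.02
position: [0.4739, 0.069, 0.2021]
orientation: [0.0, 1.0, -0.0, 0.001]
wrist_force: [0.4, 0.5, -4.9]
gripper_width: 0.0243
finger_force: 59.8
clock: 13.68
position: [0.6147, -0.025, 0.1977]
orientation: [0.0, 1.0, -0.002, -0.002]
wrist_force: [-0.4, 0.7, -4.5]
gripper_width: 0.0244
finger_force: 59.6
clock: 14.35
position: [0.6138, -0.0225, 0.1756]
orientation: [0.0, 1.0, 0.0, -0.0]
wrist_force: [0.2, -0.3, -4.2]
gripper_width: 0.0243
finger_force: 59.6
```

```bash
python3 -m handwheel '[[1,[0,0,0.003],0],[1,[0,0,0.006],0],[1,[0,0,0.009],0],[1,[0,0,0.011],0],[1,[0,0,0.013],0],[1,[0,0,0.014],0],[1,[0,0,0.015],0],[1,[0,0,0.015],0]]'
python3 -m handwheel '[[1,[0,0,0.0005],0],[1,[0,0,0.001],0],[1,[0,0,0.0015],0],[1,[0,0,0.002],0],[1,[0,0,0.0025],0],[1,[0,0,0.0025],0],[1,[0,0,0.0025],0],[1,[0,0,0.0025],0]]'
```

```text
clock: 15.02
position: [0.6141, -0.0225, 0.1612]
orientation: [0.0, 1.0, -0.0, -0.0]
wrist_force: [-0.3, 0.6, -4.7]
gripper_width: 0.0245
finger_force: 59.6
clock: 15.68
position: [0.6142, -0.0225, 0.1588]
orientation: [0.0, 1.0, 0.0, 0.0]
wrist_force: [1.1, 0.1, -4.1]
gripper_width: 0.0246
finger_force: 59.6
```

```bash
python3 -m handwheel '[[1,[0,0,0.0005],0],[1,[0,0,0.001],0],[1,[0,0,0.0015],0],[1,[0,0,0.002],0],[1,[0,0,0.0025],0],[1,[0,0,0.003],0],[1,[0,0,0.003],0],[1,[0,0,0.003],0]]'
python3 -c "
from h import *
grab('side','s3.png');W=cloud('side').reshape(-1,3)
for c in [(.636,.197),(.6145,-.022)]:
    m=(np.hypot(W[:,0]-c[0],W[:,1]-c[1])<.044)&(W[:,2]>.08)&(W[:,2]<.13);print(np.median(W[m,2]))
"
```

```text
clock: 16.35
position: [0.6144, -0.0226, 0.1559]
orientation: [0.0, 1.0, -0.0, 0.0]
wrist_force: [-1.2, -1.3, -2.1]
gripper_width: 0.0241
finger_force: 59.8
0.09180223690818547
0.1131433532354238
```

```bash
python3 -m handwheel '[[0.3,[0,0,0],0],[0.1,[0,0,0],0],[-0.1,[0,0,0],0],[-0.3,[0,0,0],0],[-0.5,[0,0,0],0],[-0.5,[0,0,0],0],[-0.5,[0,0,-0.01],0],[-0.5,[0,0,-0.03],0]]'
python3 -m handwheel '[[-0.5,[0,0,-0.02],0],[-0.5,[0,0,-0.04],0],[-0.5,[0,0,-0.06],0],[-0.5,[-0.02,0.01,-0.08],0],[-0.5,[-0.04,0.02,-0.09],0],[-0.5,[-0.06,0.02,-0.09],0],[-0.5,[-0.06,0.02,-0.09],0],[-0.5,[-0.06,0.02,-0.09],0]]'
python3 -m handwheel '[[-0.5,[0,0,0],0],[-0.5,[0,0,0],0],[-0.5,[0,0,0],0],[-0.5,[0,0,0],0],[-0.5,[0,0,0],0],[-0.5,[0,0,0],0],[-0.5,[0,0,0],0],[-0.5,[0,0,0],0]]'
python3 -m handwheel '[[-0.5,[0,0,0],0],[-0.5,[0,0,0],0],[-0.5,[0,0,0],0],[-0.5,[0,0,0],0],[-0.5,[0,0,0],0],[-0.5,[0,0,0],0],[-0.5,[0,0,0],0],[-0.5,[0,0,0],0]]'
python3 -m handwheel '[[-0.5,[0,0,0],0],[-0.5,[0,0,0],0],[-0.5,[0,0,0],0],[-0.5,[0,0,0],0],[-0.5,[0,0,0],0],[-0.5,[0,0,0],0],[-0.5,[0,0,0],0],[-0.5,[0,0,0],0]]'
cat > chk.py <<'E'
from h import *
grab('wrist','w_%.0f.png'%(100*robot.sense()['clock']));grab('side');
print(robot.sense()['clock'],robot.sense()['position'])
for n in('wrist','side'):
  W=cloud(n).reshape(-1,3)
  for c in [(.636,.197),(.6145,-.022)]:
    r=np.hypot(W[:,0]-c[0],W[:,1]-c[1])
    m=(r<.044)&(r>.026)&(W[:,2]>.08)&(W[:,2]<.123);print(n,'pan',np.median(W[m,2]),end=' ')
    m=(r<.03)&(W[:,2]>.14)&(W[:,2]<.2);P=W[m]
    if len(P)>5:
        top=np.percentile(P[:,2],98); m=(r<.025)&(abs(W[:,2]-top)<.004);P=W[m]
        print('plug top',top,cv2.minEnclosingCircle(P[:,:2].astype(np.float32)),len(P))
E
python3 chk.py
```

```text
clock: 17.07
position: [0.6125, -0.0226, 0.1842]
orientation: [-0.0, 1.0, 0.0, -0.003]
wrist_force: [-0.6, -0.1, 0.0]
gripper_width: 0.0642
finger_force: 0.0
clock: 17.73
position: [0.5539, -0.0426, 0.2771]
orientation: [0.0, 1.0, -0.0, 0.001]
wrist_force: [1.1, 0.2, -0.5]
gripper_width: 0.0641
finger_force: 0.0
clock: 18.4
position: [0.5543, -0.0424, 0.2757]
orientation: [-0.0, 1.0, 0.0, -0.0]
wrist_force: [-0.5, -0.2, 0.6]
gripper_width: 0.064
finger_force: 0.0
clock: 19.07
position: [0.5542, -0.0424, 0.2758]
orientation: [0.0, 1.0, 0.0, 0.0]
wrist_force: [-0.1, -0.4, 0.5]
gripper_width: 0.064
finger_force: 0.0
clock: 19.73
position: [0.5542, -0.0425, 0.2758]
orientation: [0.0, 1.0, 0.0, 0.0]
wrist_force: [0.1, 0.4, -0.1]
gripper_width: 0.064
finger_force: 0.0
19.8333 [ 0.55419806 -0.04245647  0.27580076]
wrist pan 0.11628962357682757 plug top 0.1562458132273258 ((0.6353237628936768, 0.18791624903678894), 0.021641887724399567) 966
wrist pan 0.08990631761334728 plug top 0.16355188181794794 ((0.6132825016975403, -0.021868601441383362), 0.013048556633293629) 1080
side pan 0.11540205740014271 plug top 0.18921749189916634 ((0.6365644931793213, 0.19427146017551422), 0.01403672993183136) 39
side pan 0.08903191113962657 plug top 0.16316976525396779 ((0.6131859421730042, -0.02456027828156948), 0.01403526496142149) 60
```

Beam tipped to the plug_2 side (pan 0.090 against 0.116), so plug_2 is heavier. I'll regrasp it and lift slowly so the lighter plug's pan comes down gently.

```bash
python3 -m handwheel '[[-0.5,[0.02,-0.007,0],0],[-0.5,[0.045,-0.015,0],0],[-0.5,[0.059,-0.0203,0.02],0],[-0.5,[0.059,-0.0203,0.05],0],[-0.5,[0.059,-0.0203,0.08],0],[-0.5,[0.059,-0.0203,0.085],0],[-0.5,[0.059,-0.0203,0.085],0],[-0.5,[0.059,-0.0203,0.085],0]]'
python3 - <<'E'
from h import *
grab('wrist');print(robot.sense()['position'])
W=cloud('wrist').reshape(-1,3); r=np.hypot(W[:,0]-.6135,W[:,1]+.022)
for lo,hi,q in [(.157,.169,.02),(.122,.134,.03)]:
    P=W[(r<q)&(W[:,2]>lo)&(W[:,2]<hi)]; print(P.mean(0),cv2.minEnclosingCircle(P[:,:2].astype(np.float32)))
E
```

```text
clock: 20.5
position: [0.6139, -0.0221, 0.1919]
orientation: [-0.0, 1.0, -0.0, 0.001]
wrist_force: [-0.1, -0.6, 0.5]
gripper_width: 0.0643
finger_force: 0.0
[ 0.61440684 -0.02208145  0.19281074]
[ 0.61535349 -0.02159685  0.16151026] ((0.6139276623725891, -0.02148432843387127), 0.013639426790177822)
[ 0.62238399 -0.02140662  0.12794383] ((0.6139119267463684, -0.021512633189558983), 0.0240172166377306)
```

```bash
python3 -m handwheel '[[-0.5,[0,0,0.02],0],[-0.5,[0,0,0.04],0],[-0.5,[0,0,0.055],0],[-0.5,[0,0,0.06],0],[-0.5,[0,0,0.06],0],[0,[0,0,0.06],0],[0.5,[0,0,0.06],0],[1,[0,0,0.06],0]]'
python3 -m handwheel '[[1,[0,0,0],0],[1,[0,0,0],0],[1,[0,0,0],0],[1,[0,0,0],0],[1,[0,0,0],0],[1,[0,0,0],0],[1,[0,0,0],0],[1,[0,0,-0.001],0]]'
python3 -m handwheel '[[1,[0,0,-0.001],0],[1,[0,0,-0.002],0],[1,[0,0,-0.003],0],[1,[0,0,-0.004],0],[1,[0,0,-0.005],0],[1,[0,0,-0.006],0],[1,[0,0,-0.007],0],[1,[0,0,-0.008],0]]'
python3 -m handwheel '[[1,[0,0,-0.001],0],[1,[0,0,-0.002],0],[1,[0,0,-0.003],0],[1,[0,0,-0.004],0],[1,[0,0,-0.005],0],[1,[0,0,-0.006],0],[1,[0,0,-0.007],0],[1,[0,0,-0.008],0]]'
python3 -m handwheel '[[1,[0,0,-0.001],0],[1,[0,0,-0.002],0],[1,[0,0,-0.003],0],[1,[0,0,-0.004],0],[1,[0,0,-0.005],0],[1,[0,0,-0.006],0],[1,[0,0,-0.007],0],[1,[0,0,-0.008],0]]'
python3 -m handwheel '[[1,[0,0,-0.001],0],[1,[0,0,-0.002],0],[1,[0,0,-0.003],0],[1,[0,0,-0.005],0],[1,[0,0,-0.008],0],[1,[0,0,-0.02],0],[1,[0,0,-0.04],0],[1,[0,0,-0.055],0]]'
```

```text
clock: 21.22
position: [0.6142, -0.0221, 0.1324]
orientation: [0.0, 1.0, -0.0, 0.001]
wrist_force: [0.1, -0.3, 0.5]
gripper_width: 0.0281
finger_force: 0.0
clock: 21.88
position: [0.614, -0.0224, 0.1327]
orientation: [0.0, 1.0, -0.0, 0.001]
wrist_force: [2.5, -0.4, -1.8]
gripper_width: 0.0242
finger_force: 58.8
clock: 22.55
position: [0.613, -0.0224, 0.1398]
orientation: [0.0, 1.0, -0.0, -0.0]
wrist_force: [1.7, -1.7, -2.9]
gripper_width: 0.0242
finger_force: 58.9
clock: 23.22
position: [0.6131, -0.0223, 0.1478]
orientation: [0.0, 1.0, -0.0, -0.0]
wrist_force: [0.5, -2.3, -2.9]
gripper_width: 0.0245
finger_force: 58.9
clock: 23.88
position: [0.6131, -0.0219, 0.1559]
orientation: [-0.0, 1.0, 0.0, -0.0]
wrist_force: [0.0, -0.7, -1.1]
gripper_width: 0.0241
finger_force: 58.9
clock: 24.55
position: [0.6134, -0.0218, 0.2123]
orientation: [-0.0, 1.0, 0.0, 0.0]
wrist_force: [0.0, -0.2, -4.0]
gripper_width: 0.0243
finger_force: 59.1
```

```bash
python3 -m handwheel '[[1,[-0.01,0.015,0],0],[1,[-0.03,0.05,0],0],[1,[-0.05,0.09,0],0],[1,[-0.07,0.13,0],0],[1,[-0.09,0.17,0],0],[1,[-0.11,0.205,0],0],[1,[-0.121,0.225,0],0],[1,[-0.1256,0.2327,0],0]]'
python3 -m handwheel '[[1,[0,0,0],0],[1,[0,0,0],0],[1,[0,0,0],0],[1,[0,0,0],0],[1,[0,0,0],0],[1,[0,0,0],0],[1,[0,0,0],0],[1,[0,0,0],0]]'
python3 - <<'E'
from h import *
im,d,p=grab('wrist'); grab('top'); grab('side'); print(robot.sense()['position'])
for n in ('wrist','top','side'):
    W=cloud(n).reshape(-1,3)
    P=W[(np.hypot(W[:,0]-.538,W[:,1]+.2545)<.05)&(abs(W[:,2]-.07)<.006)]
    print(n,len(P),P.mean(0) if len(P) else '',P.min(0) if len(P) else '',P.max(0) if len(P) else '')
f=load('wrist'); q=f['R']@[.538,-.2545,.07]+f['t']; print(cv2.projectPoints(np.array([[.538,-.2545,.07]]),cv2.Rodrigues(f['R'])[0],f['t'],f['K'],f['D'])[0])
cv2.imwrite('pics/w5.png',cv2.convertScaleAbs(im[:,:,::-1],alpha=1.5))
E
```

```text
clock: 25.22
position: [0.4838, -0.2615, 0.2114]
orientation: [0.002, 1.0, -0.005, -0.001]
wrist_force: [-0.6, -1.2, -5.2]
gripper_width: 0.0246
finger_force: 59.5
clock: 25.88
position: [0.4878, -0.2545, 0.2108]
orientation: [0.0, 1.0, 0.0, 0.0]
wrist_force: [0.2, 0.1, -4.0]
gripper_width: 0.024
finger_force: 59.5
[ 0.48767626 -0.25481396  0.21081216]
wrist 4197 [ 0.53880982 -0.25313704  0.07028098] [ 0.507752   -0.2828289   0.06400306] [ 0.56721188 -0.22331116  0.07279731]
top 177 [ 0.55713346 -0.23993027  0.06880986] [ 0.53950519 -0.26495548  0.06405933] [ 0.56801082 -0.22458213  0.07387211]
side 569 [ 0.5372176  -0.25710068  0.06909389] [ 0.50810484 -0.2879437   0.0640153 ] [ 0.56628891 -0.22281551  0.07257231]
[[[324.75831616 161.10147188]]]
```

View pics/w5.png

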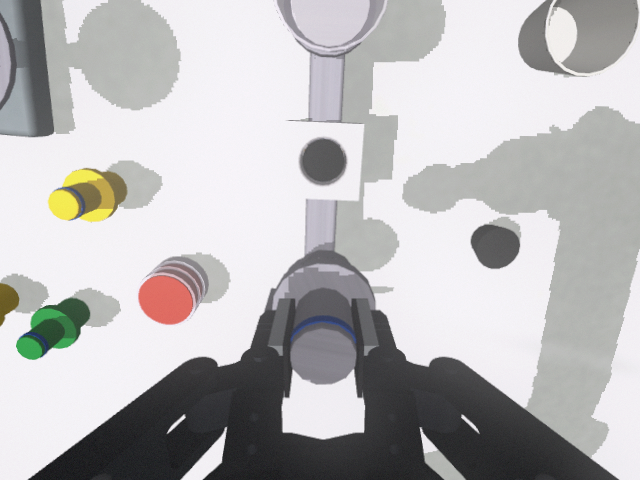

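The picture shows the open port at (323,161), with the plug hanging upright at (323,330). I'll fit the hole and the held plug in this same camera.

Run:
```python
from h import *
f=load('wrist'); im=f['im']; W=cloud('wrist')
hsv=cv2.cvtColor(im,cv2.COLOR_RGB2GRAY)
roi=hsv[130:195,288:362]; print('lev',hsv[161,323],hsv[130,310],hsv[185,350])
t,b=cv2.threshold(roi,0,255,cv2.THRESH_BINARY_INV+cv2.THRESH_OTSU)
cs,_=cv2.findContours(b,cv2.RETR_EXTERNAL,cv2.CHAIN_APPROX_NONE)
for c in cs:
    if cv2.contourArea(c)<500: continue
    P=np.array([atz('wrist',x+288,y+130,.07)[:2] for x,y in c[:,0]],np.float32)
    print('hole',cv2.contourArea(c),cv2.minEnclosingCircle(P),cv2.fitEllipse(P))
# square block from depth plane
P=W.reshape(-1,3); B=P[(np.hypot(P[:,0]-.538,P[:,1]+.2545)<.05)&(abs(P[:,2]-.07)<.004)]
print('block',cv2.minAreaRect(B[:,:2].astype(np.float32)))
tcp=robot.sense()['position']; r=np.hypot(P[:,0]-tcp[0],P[:,1]-tcp[1])
z=P[r<.012,2]; top=np.percentile(z[z>.2],90); print('top z',top)
H=P[(r<.02)&(abs(P[:,2]-top)<.004)]; print('head',H.mean(0),cv2.minEnclosingCircle(H[:,:2].astype(np.float32)))
C=P[(r<.032)&(abs(P[:,2]-(top-.034))<.004)]; print('collar',len(C),C.mean(0),C.min(0),C.max(0),cv2.minEnclosingCircle(C[:,:2].astype(np.float32)))
# cameras side: plug stem/collar
for n in('side','top'):
    P=cloud(n).reshape(-1,3); r=np.hypot(P[:,0]-tcp[0],P[:,1]-tcp[1])
    C=P[(r<.035)&(P[:,2]>top-.045)&(P[:,2]<top-.036)]; print(n,len(C),C.min(0) if len(C) else 0,C.max(0) if len(C) else 0)
    S=P[(r<.035)&(P[:,2]>top-.075)&(P[:,2]<top-.044)]; print(n,len(S),S.min(0) if len(S) else 0,S.max(0) if len(S) else 0)
print(tcp)
```

```text
lev 59 161 161
hole 1667.0 ((0.537625789642334, -0.25293129682540894), 0.01793416403234005) ((0.537619948387146, -0.2529292106628418), (0.034637775272130966, 0.03511533886194229), 20.028974533081055)
block ((0.5374636650085449, -0.25305092334747314), (0.057755570858716965, 0.05826742947101593), 87.71302795410156)
top z 0.29434430480154317
head [ 0.49943604 -0.25492466  0.29409144] ((0.5021573305130005, -0.25532859563827515), 0.013601424172520638)
collar 2137 [ 0.49713162 -0.25592372  0.26028708] [ 0.47525821 -0.28600563  0.25634813] [ 0.50175382 -0.22348578  0.26433722] ((0.49421870708465576, -0.25474733114242554), 0.0313509926199913)
side 5 [ 0.49931328 -0.27758306  0.25391367] [ 0.50089517 -0.26874857  0.25743123]
side 197 [ 0.47656461 -0.28242002  0.21935264] [ 0.49976091 -0.23583735  0.2467964 ]
top 3 [ 0.47449226 -0.23222599  0.25152866] [ 0.47610498 -0.2293073   0.25633452]
top 13 [ 0.47690095 -0.23824305  0.21967605] [ 0.48429598 -0.22767661  0.24712939]
[ 0.48767626 -0.25481396  0.21081216]
```

Run:
```python
from h import *
P=cloud('wrist').reshape(-1,3); tcp=robot.sense()['position']; r=np.hypot(P[:,0]-tcp[0],P[:,1]-tcp[1])
H=P[(r<.0165)&(abs(P[:,2]-.2408)<.004)]; print('head',len(H),H.mean(0),H.min(0),H.max(0),cv2.minEnclosingCircle(H[:,:2].astype(np.float32)))
C=P[(r<.032)&(P[:,2]>.200)&(P[:,2]<.2115)&(P[:,0]>tcp[0]+.008)]; print('collar',len(C),C[:,:].min(0),C.max(0))
A=np.c_[2*C[:,:2],np.ones(len(C))]
h=cv2.convexHull(C[:,:2].astype(np.float32))[:,0]; h=h[(h[:,0]>tcp[0]+.012)]
s=np.linalg.lstsq(np.c_[2*h,np.ones(len(h))],(h**2).sum(1),rcond=None)[0]; print('collar circ',s[:2],np.sqrt(s[2]+s[:2]@s[:2]))
S=cloud('side').reshape(-1,3); r=np.hypot(S[:,0]-tcp[0],S[:,1]-tcp[1])
for lo,hi in [(.2,.207),(.172,.196)]:
    Q=S[(r<.035)&(S[:,2]>lo)&(S[:,2]<hi)]; print('side',len(Q),Q.min(0),Q.max(0))
print(tcp)
```

```text
head 3551 [ 0.48888983 -0.25357494  0.24015534] [ 0.47398573 -0.26787393  0.2368081 ] [ 0.50098598 -0.24111781  0.24471126] ((0.48837584257125854, -0.25422027707099915), 0.01653079316020012)
collar 2702 [ 0.49568417 -0.27521785  0.20001157] [ 0.51139148 -0.23108905  0.21145438]
collar circ [ 0.48808657 -0.2533815 ] 0.023424509581403994
side 246 [ 0.46363594 -0.2801583   0.20010434] [ 0.50982877 -0.2365379   0.20689329]
side 190 [ 0.46999992 -0.27344761  0.17223144] [ 0.50351388 -0.25155427  0.19304058]
[ 0.48767626 -0.25481396  0.21081216]
```

```bash
python3 -m handwheel '[[1,[0.012,0,0],0],[1,[0.03,-0.0005,0],0],[1,[0.045,-0.0005,0.01],0],[1,[0.05,-0.0005,0.03],0],[1,[0.05,-0.0005,0.05],0],[1,[0.05,-0.0005,0.07],0],[1,[0.05,-0.0005,0.085],0],[1,[0.05,-0.0005,0.09],0]]'
python3 -m handwheel '[[1,[0,0,0],0],[1,[0,0,0],0],[1,[0,0,0],0],[1,[0,0,0],0],[1,[0,0,0],0],[1,[0,0,0],0],[1,[0,0,0],0],[1,[0,0,0],0]]'
python3 - <<'E'
from h import *
im,_,_=grab('side'); grab('wrist'); tcp=robot.sense()['position']; print(tcp,robot.sense()['wrist_force'])
for n in('side','wrist'):
    S=cloud(n).reshape(-1,3)
    Q=S[(np.hypot(S[:,0]-tcp[0],S[:,1]-tcp[1])<.03)&(S[:,2]>.109)&(S[:,2]<.118)]; print(n,'collar',len(Q),Q.min(0),Q.max(0))
    if len(Q)>9: print(cv2.minEnclosingCircle(Q[:,:2].astype(np.float32)))
    Q=S[(np.hypot(S[:,0]-tcp[0],S[:,1]-tcp[1])<.05)&(abs(S[:,2]-.07)<.004)]; print('block',len(Q),Q.min(0),Q.max(0))
a=cv2.projectPoints(np.array([[.5376,-.255,.08]]),cv2.Rodrigues(load('side')['R'])[0],load('side')['t'],load('side')['K'],load('side')['D'])[0][0,0].astype(int); print(a)
c=im[a[1]-60:a[1]+60,a[0]-80:a[0]+80,::-1]; cv2.imwrite('pics/s6.png',cv2.resize(cv2.convertScaleAbs(c,alpha=1.3),None,fx=5,fy=5,interpolation=cv2.INTER_CUBIC))
E
```

```text
clock: 26.7
position: [0.5368, -0.2537, 0.118]
orientation: [-0.001, 1.0, 0.0, -0.002]
wrist_force: [-0.1, 0.3, -4.8]
gripper_width: 0.0246
finger_force: 59.5
clock: 27.37
position: [0.5377, -0.2545, 0.1211]
orientation: [0.0, 1.0, -0.0, 0.0]
wrist_force: [-0.3, -0.3, -4.7]
gripper_width: 0.0244
finger_force: 59.5
[ 0.53760865 -0.25437123  0.12091167] [-0.75657406  0.55485088 -4.21006686]
side collar 243 [ 0.5140547  -0.27897641  0.10908589] [ 0.55996775 -0.2364317   0.11796832]
((0.5371466279029846, -0.2554751932621002), 0.024429207667708397)
block 404 [ 0.50820238 -0.28615253  0.06600736] [ 0.56640844 -0.22429221  0.07288038]
wrist collar 2986 [ 0.53753586 -0.2766089   0.1090767 ] [ 0.56131185 -0.22989031  0.1179735 ]
((0.539958119392395, -0.2532496154308319), 0.023559890687465668)
block 4090 [ 0.52261441 -0.28294928  0.06600715] [ 0.56825035 -0.22325106  0.07238769]
[312 293]
```

View pics/s6.png

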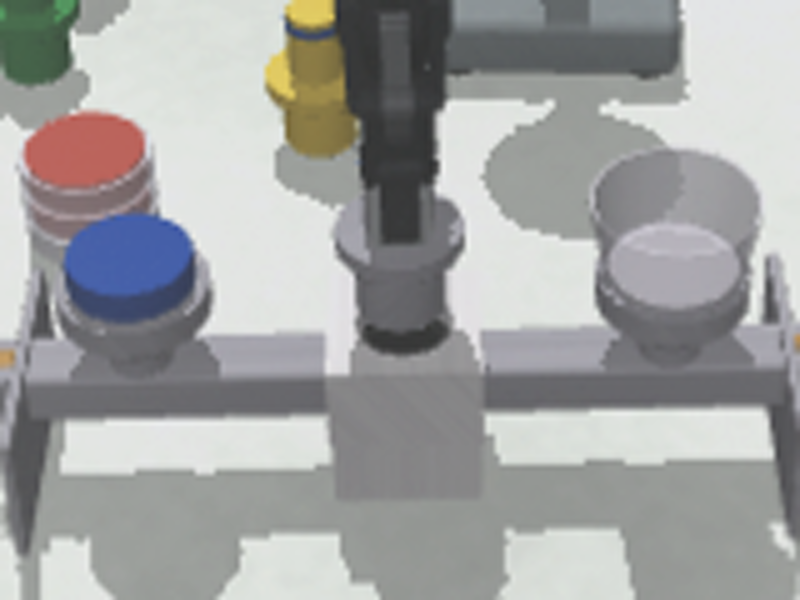

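The side crop shows the stem right over the hole at about (402,335), centred to within half a millimetre. Descending in small steps.

```bash
python3 -m handwheel '[[1,[0.0003,0,0.002],0],[1,[0.0003,0,0.004],0],[1,[0.0003,0,0.006],0],[1,[0.0003,0,0.008],0],[1,[0.0003,0,0.009],0],[1,[0.0003,0,0.01],0],[1,[0.0003,0,0.011],0],[1,[0.0003,0,0.012],0]]'
python3 -m handwheel '[[1,[0,0,0.0005],0],[1,[0,0,0.001],0],[1,[0,0,0.0015],0],[1,[0,0,0.002],0],[1,[0,0,0.002],0],[1,[0,0,0.002],0],[1,[0,0,0.002],0],[1,[0,0,0.002],0]]'
```

```text
clock: 28.13
position: [0.538, -0.2544, 0.1088]
orientation: [0.0, 1.0, -0.0, 0.0]
wrist_force: [-0.7, 0.6, -4.4]
gripper_width: 0.0246
finger_force: 59.5
clock: 28.8
position: [0.538, -0.2544, 0.1069]
orientation: [0.0, 1.0, 0.0, 0.0]
wrist_force: [0.0, -0.1, -4.4]
gripper_width: 0.0243
finger_force: 59.5
```

```bash
python3 -m handwheel '[[1,[0,0,0.0004],0],[1,[0,0,0.0008],0],[1,[0,0,0.0012],0],[1,[0,0,0.0016],0],[1,[0,0,0.002],0],[1,[0,0,0.002],0],[1,[0,0,0.002],0],[1,[0,0,0.002],0]]'
python3 -m handwheel '[[1,[0,0,0.0003],0],[1,[0,0,0.0006],0],[1,[0,0,0.0009],0],[1,[0,0,0.0012],0],[1,[0,0,0.0015],0],[1,[0,0,0.0015],0],[1,[0,0,0.0015],0],[1,[0,0,0.0015],0]]'
```

```text
clock: 29.47
position: [0.5381, -0.2544, 0.1053]
orientation: [0.0, 1.0, -0.0, 0.0]
wrist_force: [-1.8, 0.7, 1.8]
gripper_width: 0.0243
finger_force: 59.9
clock: 30.13
position: [0.5381, -0.2544, 0.1034]
orientation: [0.0, 1.0, -0.0, 0.0]
wrist_force: [-2.1, 1.1, 4.0]
gripper_width: 0.0244
finger_force: 60.3
```

```bash
python3 -m handwheel '[[1,[0,0,0.0003],0],[1,[0,0,0.0006],0],[1,[0,0,0.0009],0],[1,[0,0,0.0012],0],[1,[0,0,0.0015],0],[1,[0,0,0.0018],0],[1,[0,0,0.0018],0],[1,[0,0,0.0018],0]]'
python3 -m handwheel '[[1,[0,0,0.0003],0],[1,[0,0,0.0006],0],[1,[0,0,0.0009],0],[1,[0,0,0.0012],0],[1,[0,0,0.0015],0],[1,[0,0,0.0015],0],[1,[0,0,0.0015],0],[1,[0,0,0.0015],0]]'
```

```text
clock: 30.8
position: [0.538, -0.2544, 0.1015]
orientation: [0.0, 1.0, -0.0, 0.0]
wrist_force: [-1.2, 0.3, 3.2]
gripper_width: 0.0246
finger_force: 60.3
clock: 31.47
position: [0.538, -0.2544, 0.1]
orientation: [0.0, 1.0, 0.0, 0.0]
wrist_force: [-0.8, 0.5, 3.5]
gripper_width: 0.0243
finger_force: 60.3
```

```bash
python3 -m handwheel '[[1,[0,0,0.0004],0],[1,[0,0,0.0008],0],[1,[0,0,0.0012],0],[1,[0,0,0.0016],0],[1,[0,0,0.002],0],[1,[0,0,0.0022],0],[1,[0,0,0.0022],0],[1,[0,0,0.0022],0]]'
```

```text
clock: 32.13
position: [0.5379, -0.2544, 0.0978]
orientation: [0.0, 1.0, -0.0, 0.0]
wrist_force: [-0.9, -0.3, 3.1]
gripper_width: 0.0242
finger_force: 60.3
```

```bash
python3 -m handwheel '[[1,[0,0,0.0004],0],[1,[0,0,0.0008],0],[1,[0,0,0.0012],0],[1,[0,0,0.0016],0],[1,[0,0,0.0018],0],[1,[0,0,0.0018],0],[1,[0,0,0.0018],0],[1,[0,0,0.0018],0]]'
```

```text
clock: 32.8
position: [0.538, -0.2544, 0.096]
orientation: [0.0, 1.0, -0.0, 0.0]
wrist_force: [0.1, 0.8, 3.2]
gripper_width: 0.0244
finger_force: 60.3
```

```bash
python3 -m handwheel '[[1,[0,0,0.0004],0],[1,[0,0,0.0008],0],[1,[0,0,0.0012],0],[1,[0,0,0.0016],0],[1,[0,0,0.002],0],[1,[0,0,0.002],0],[1,[0,0,0.002],0],[1,[0,0,0.002],0]]'
```

```text
clock: 33.47
position: [0.5379, -0.2544, 0.0939]
orientation: [0.0, 1.0, -0.0, 0.0]
wrist_force: [-0.4, -0.4, 2.7]
gripper_width: 0.0242
finger_force: 60.3
```

```bash
python3 -m handwheel '[[1,[0,0,0.0004],0],[1,[0,0,0.0008],0],[1,[0,0,0.0012],0],[1,[0,0,0.0016],0],[1,[0,0,0.002],0],[1,[0,0,0.002],0],[1,[0,0,0.002],0],[1,[0,0,0.002],0]]'
```

```text
clock: 34.13
position: [0.5379, -0.2544, 0.0919]
orientation: [0.0, 1.0, -0.0, -0.0]
wrist_force: [-0.2, -0.0, 2.7]
gripper_width: 0.0243
finger_force: 60.3
```

```bash
python3 -m handwheel '[[1,[0,0,0.0004],0],[1,[0,0,0.0008],0],[1,[0,0,0.0012],0],[1,[0,0,0.0016],0],[1,[0,0,0.002],0],[1,[0,0,0.002],0],[1,[0,0,0.002],0],[1,[0,0,0.002],0]]'
```

```text
clock: 34.8
position: [0.5379, -0.2544, 0.0899]
orientation: [0.0, 1.0, -0.0, -0.0]
wrist_force: [0.5, 0.5, 2.7]
gripper_width: 0.0247
finger_force: 60.3
```

```bash
python3 -m handwheel '[[1,[0,0,0.0004],0],[1,[0,0,0.0008],0],[1,[0,0,0.0012],0],[1,[0,0,0.0016],0],[1,[0,0,0.002],0],[1,[0,0,0.002],0],[1,[0,0,0.002],0],[1,[0,0,0.002],0]]'
```

```text
clock: 35.47
position: [0.5379, -0.2544, 0.0879]
orientation: [0.0, 1.0, -0.0, 0.0]
wrist_force: [-0.4, -0.2, 2.4]
gripper_width: 0.0244
finger_force: 60.3
```

```bash
cat > col.py <<'E'
from h import *
grab('wrist'); tcp=robot.sense()['position']
S=cloud('wrist').reshape(-1,3); r=np.hypot(S[:,0]-tcp[0],S[:,1]-tcp[1])
Q=S[(r<.022)&(r>.015)&(S[:,0]>tcp[0]+.012)&(S[:,2]<tcp[2]+.01)]; print('collar top',np.percentile(Q[:,2],[25,50,75]),len(Q))
Q=S[(np.abs(S[:,0]-tcp[0]-.0275)<.002)&(abs(S[:,1]-tcp[1])<.025)]; print('rim',np.median(Q[:,2])); print(tcp, tcp[2]-.042)
E
python3 col.py; python3 -m handwheel '[[1,[0,0,0.0004],0],[1,[0,0,0.0008],0],[1,[0,0,0.0012],0],[1,[0,0,0.0015],0],[1,[0,0,0.0015],0],[1,[0,0,0.0015],0],[1,[0,0,0.0015],0],[1,[0,0,0.0015],0]]'
```

```text
collar top [0.08283196 0.08331556 0.08375125] 1217
rim 0.06192343821712658
[ 0.53789452 -0.2543999   0.08794587] 0.045945873584377024
clock: 36.18
position: [0.5379, -0.2544, 0.0865]
orientation: [0.0, 1.0, -0.0, 0.0]
wrist_force: [-0.7, -0.3, 3.7]
gripper_width: 0.0244
finger_force: 60.3
```

```bash
python3 -m handwheel '[[1,[0,0,0.0003],0],[1,[0,0,0.0006],0],[1,[0,0,0.0009],0],[1,[0,0,0.0012],0],[1,[0,0,0.0012],0],[1,[0,0,0.0012],0],[1,[0,0,0.0012],0],[1,[0,0,0.0012],0]]'
```

```text
clock: 36.85
position: [0.5381, -0.2544, 0.0864]
orientation: [0.0, 1.0, -0.0, 0.0]
wrist_force: [-2.2, -0.1, 9.5]
gripper_width: 0.0242
finger_force: 61.1
```

```bash
python3 -m handwheel '[[1,[0,0,0.0004],0],[1,[0,0,0.0008],0],[1,[0,0,0.0012],0],[1,[0,0,0.0016],0],[1,[0,0,0.0019],0],[1,[0,0,0.0019],0],[1,[0,0,0.0019],0],[1,[0,0,0.0019],0]]'
```

```text
clock: 37.52
position: [0.5384, -0.2545, 0.0862]
orientation: [0.001, 1.0, -0.0, 0.0]
wrist_force: [-5.7, 1.0, 20.5]
gripper_width: 0.0248
finger_force: 62.2
```

```bash
python3 -m handwheel '[[1,[0,0,0],0],[1,[0,0,0],0],[1,[0,0,0],0],[1,[0,0,0],0],[1,[0,0,0],0],[1,[0,0,0],0],[1,[0,0,0],0],[1,[0,0,0],0]]'
python3 -m handwheel '[[1,[0,0,0],0],[1,[0,0,0],0],[1,[0,0,0],0],[1,[0,0,0],0],[1,[0,0,0],0],[1,[0,0,0],0],[1,[0,0,0],0],[1,[0,0,0],0]]'
python3 -m handwheel '[[1,[0,0,0],0],[1,[0,0,0],0],[1,[0,0,-0.001],0],[1,[0,0,-0.002],0],[1,[0,0,-0.003],0],[1,[0,0,-0.003],0],[1,[0,0,-0.003],0],[1,[0,0,-0.003],0]]'
python3 col.py
```

```text
clock: 38.18
position: [0.5383, -0.2545, 0.0862]
orientation: [0.001, 1.0, -0.0, 0.0]
wrist_force: [-5.6, 1.6, 19.6]
gripper_width: 0.0242
finger_force: 62.2
clock: 38.85
position: [0.5383, -0.2544, 0.0862]
orientation: [0.001, 1.0, -0.0, 0.0]
wrist_force: [-5.3, 1.4, 20.1]
gripper_width: 0.0244
finger_force: 62.2
clock: 39.52
position: [0.5379, -0.2544, 0.0864]
orientation: [0.0, 1.0, -0.0, -0.0]
wrist_force: [0.2, -0.0, 4.5]
gripper_width: 0.0247
finger_force: 60.0
collar top [0.08131757 0.08177879 0.0822071 ] 1158
rim 0.06168287855325876
[ 0.53792108 -0.25440983  0.08636155] 0.04436154951327511
```

```bash
python3 -m handwheel '[[0.3,[0,0,0],0],[0.1,[0,0,0],0],[-0.1,[0,0,0],0],[-0.3,[0,0,0],0],[-0.5,[0,0,0],0],[-0.5,[0,0,0],0],[-0.5,[0,0,0],0],[-0.5,[0,0,0],0]]'
python3 -m handwheel '[[-0.5,[0,0,-0.01],0],[-0.5,[0,0,-0.03],0],[-0.5,[0,0,-0.06],0],[-0.5,[0,0,-0.09],0],[-0.5,[0,0,-0.12],0],[-0.5,[0,0,-0.15],0],[-0.5,[-0.02,0,-0.16],0],[-0.5,[-0.04,0,-0.16],0]]'
python3 -m handwheel '[[-0.5,[0,0,0],0],[-0.5,[0,0,0],0],[-0.5,[0,0,0],0],[-0.5,[0,0,0],0],[-0.5,[0,0,0],0],[-0.5,[0,0,0],0],[-0.5,[0,0,0],0],[-0.5,[0,0,0],0]]'
python3 - <<'E'
from h import *
grab('wrist');im,_,_=grab('side')
W=cloud('wrist').reshape(-1,3); r=np.hypot(W[:,0]-.538,W[:,1]+.2535)
print('collar top',np.median(W[(r<.022)&(r>.016)&(W[:,0]>.545),2]),'head top',np.percentile(W[r<.011,2],60),'rim',np.median(W[(r<.033)&(r>.028)&(W[:,2]>.06)&(abs(W[:,0]-.538)>.02)&(abs(W[:,1]+.2535)<.025),2]))
c=im[140:380,180:500,::-1]; cv2.imwrite('pics/s9.png',cv2.resize(cv2.convertScaleAbs(c,alpha=1.3),None,fx=2.5,fy=2.5,interpolation=cv2.INTER_CUBIC))
E
```

```text
clock: 40.23
position: [0.5379, -0.2544, 0.0864]
orientation: [0.0, 1.0, -0.0, -0.0]
wrist_force: [-0.0, 0.4, -0.7]
gripper_width: 0.0638
finger_force: 0.0
clock: 40.9
position: [0.5002, -0.2544, 0.251]
orientation: [0.002, 1.0, 0.001, 0.004]
wrist_force: [0.0, -0.0, -0.4]
gripper_width: 0.064
finger_force: 0.0
clock: 41.57
position: [0.4981, -0.2542, 0.2462]
orientation: [-0.0, 1.0, 0.0, -0.0]
wrist_force: [-0.7, 1.1, -0.7]
gripper_width: 0.0644
finger_force: 0.0
collar top 0.08213170952670723 head top 0.11622651829281981 rim 0.3282577858871423
```

View pics/s9.png

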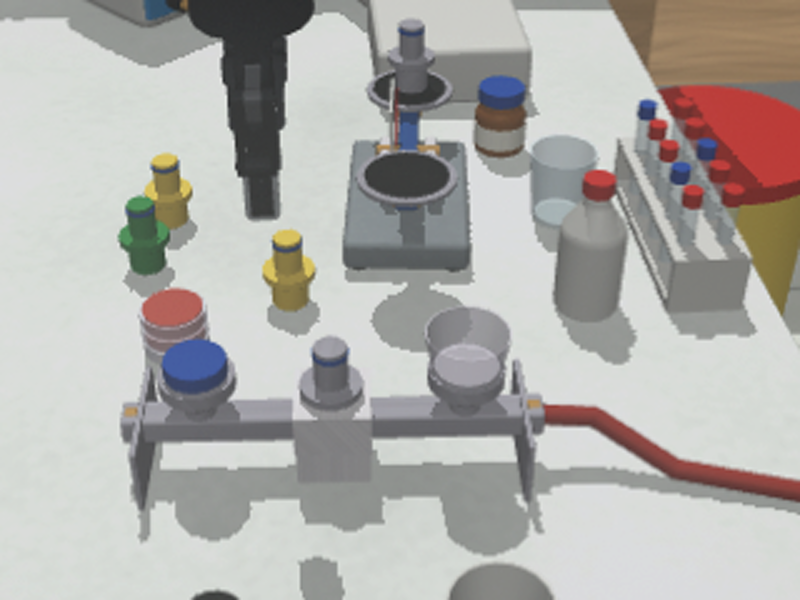

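The heavier plug is seated in the port at (330,380), upright. The lighter one stands on its pan at (410,65), and everything else is undisturbed.

```bash
python3 -c "
from station import robot
print(robot.finish_job())"
```

```text
the job is handed in; nothing more can be done
None
```

I handed the job in at about 42 s: the balance tipped to plug_2 as the heavier one, and it now sits on the stop about 26 mm deep in the middle port, bedded at about 20 N for over a second and released, while the lighter plug_1 still stands on its pan.

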